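# Vent the bench air unit and take off its filter cap

## Robot

A 6-joint arm with a two-finger parallel gripper is mounted at the origin on the work surface; the furniture and walls round the work are solid. World frame = base frame: x ahead of the robot, y to its left, z up, the work surface at z = 0. Lengths are in m, angles in rad, forces in N, time in s.
With the tool pointing down it reaches from about 0.4 to 0.825 m from the base axis. Payload 7 kg.
Tool frame: the origin (TCP) lies at the very end of the fingers, on their centre line; the grasp point (between the pads) lies 19 mm behind it; x points along the fingers, y is the direction in which the jaws open and shut, and the axes are right-handed (so a half turn about x gives the same grasp; the last joint's range is limited). The gripper opens to 88 mm and grips with 3 to 60 N. Pads are 19 mm wide; open, the fingers measure 130 mm over their backs; the gripper's body (78 mm by 193 mm) begins 47 mm behind the grasp point.
Start: joints at [1.533, 0.359, 0.012, 0, -1.224, -0.288], TCP at [0.216, 0.639, 0.227] pointing down, gripper open.
Joint ranges: [-3.07, 3.07], [-1.43, 2.12], [-1.02, 1.25], [-3.03, 1.67], [-3.05, -0], [-3.03, 3.03]. Speed limits (rad/s): [2.39, 2.39, 3.01, 3.14, 3.14, 3.14].

## Interface

Orientations are given as [roll, pitch, yaw] about the fixed x, y, z axes, in that order (R = Rz(yaw) Ry(pitch) Rx(roll)).
In Python, from station import arm gives the robot as it stands.
- The arm moves only by the shell command python3 -m inch 'ROWS' [OPENING] [FORCE]. ROWS is text: rows parted by semicolons, each of 6 numbers parted by spaces: the shift along the world's x, y, z in units of 30 mm (1.0 is 30 mm), then the turn, a rotation vector about the world's x, y, z in units of 5 degrees (1.0 is 5 degrees). In form: dx dy dz wx wy wz; .... A call has 1 to 12 rows; each row shifts and turns the commanded pose from where the row before left it; what a row does not reach is not made up. A row lasts 1/8 s, in which the tool goes at most 62.5 mm and 10.7 degrees, less where a joint would pass 70% of its speed; a pose out of reach is approached as far as the arm can. A call is refused whole if a number of a shift passes 1 or a number of a turn 1, either way. A call with a gripper value outside its range is refused whole. OPENING is the opening, from 0 (shut) to 1 (fully open), set as the call begins (- or left out, the last holds). The fingers move at their own pace and stop on an object; FORCE is the grip in N (left out, the last holds). Time passes only in rows, so rows that do not move let the fingers close. It gives the time, the measured TCP pose, the force and the opening at its end, in the units of the state.
- arm.get_state(): the state, without advancing time (a new reading comes with each control period).
- arm.grab_frame(name): name is "side" or "top" or "wrist"; returns a dict with "frame" (420x560x3 uint8, red, green, blue), "range_z" (420x560 float32, m along the optical axis (not along the pixel's ray), 0 where there is no reading), "mtx" (3x3 intrinsics, pixels), "dist_coeffs" ([k1, k2, p1, p2, k3] as OpenCV has them; the pictures are not rectified), "pose" (4x4, takes a point from camera to world coordinates). Camera axes: x right, y up, looking along -z (the intrinsics and any distortion apply to the point x, -y, -z); pixel columns grow to the right and rows downward; lengths in m; the calibration is good to about 2 mm. A picture is of the moment at which its call begins.
- arm.job_done(): hands the job in, once; it reports no verdict.
Trained networks look in a picture, given as the dict that the camera call returned (one of the last four; its "shot" number tells which), for a name from the list of things; names that differ only in an ending like _2 or _b are one class to them, and where a whole thing is asked for, a point or a joint stands for the part that bears it (a point fixed in the world has none). Each returns a list of dicts, best first, with "confidence" (0 to 1); they miss things now and then, are a little off and sometimes report something else, mostly with a low value. They report only what shows in the picture. A call takes as long as a camera call. They do not tell look-alikes from the thing itself.
- arm.search_frame(picture, target): "extent" ([centre column, centre row, width, height] as shares, 0 to 1, of the picture: columns of its width, rows of its height, round what is visible of it).
- arm.masks_of(picture, target): "mask" (420x560 bool, what is visible of it) and "extent" ([centre column, centre row, width, height] as shares, 0 to 1, of the picture: columns of its width, rows of its height, round what is visible of it).
- arm.place_of(picture, target): "position" ([column, row] as shares, 0 to 1, of the picture: columns of its width, rows of its height: a listed point, or the origin of a listed thing).
The state is a dict: "t": time; "q": joint angles; "qd": joint speeds; "joint_efforts": joint torques, N m; "eef_pos": TCP position; "ee_rot": TCP orientation; "force": force on the tool from outside, world axes, zero at the start; "moment": the same for the moment, N m; "width": finger opening in m.
Only numpy, scipy, OpenCV 4.12 (cv2) and the standard library are available. Lean on these libraries where they do the work, as an engineer would, in place of code of your own. Each camera call takes 0.05 s, during which the arm holds its last target. There are 200 camera calls.

## Task

The filter under the round cap of the bench air unit is due for a check. First turn the dial so that its pointer stands at the arrowhead-shaped vent plate on the rim of its scale; with the dial left there, unlock the cap and lift it straight off: it turns free by an eighth of a turn, but nobody marked whether its thread is right- or left-handed, so find the way by trying. Finish while holding the cap still in the gripper, well clear (a good 6 cm) above the unit, and leave the other things on the bench where they are.

Things in the scene. Friction and masses are not known exactly. Their poses are not given: they have to be found in the camera images.
- unit (a point): Bench air unit, fixed: a grey block 110 mm (its x) by 230 mm (its y), 40 mm high, with pipe fittings on both ends (up to 136 mm from the middle along y). The point is the centre of its underside, on the bench top; z up. The cap's axis is at y = -60 mm, the dial's at y = +60 mm, both at x = 0.
- dial_grip (a point): Dial: black disc 46 mm wide with a grip bar across it, 42 mm long, 14 mm thick, straight flanks from 51 to 84 mm above the bench. The point is on its upright axis, 77 mm above the bench, in the bar. x runs along the bar to the pointer end (a nib on the rim, a white line on that half of the bar). Turns easily both ways (0.05 N m), stays where it is left.
- dial_pointer (a point): Tip of the dial's pointer, 27 mm out from the dial's axis; turns with the dial.
- vent_mark (a point): Vent plate: black arrowhead-shaped plate, 18 mm long, 17 mm wide, pointing at the dial, on the rim of the dial's scale (which else has only thin ticks); fixed, its angle differs each time. The point is its inner tip, 30 mm from the dial's axis; x runs straight out from that axis. The dial is right when its x axis points the same way (the tips side by side).
- cap_grip (a point): Cap, loose, about 300 g: bare metal, ribbed, round, 64 mm wide, 31 mm high, with a grip bar on top 56 mm long, 16 mm thick, 32 mm high. The point is on its axis in the bar, 7 mm below the bar's top, 56 mm above the cap's lower rim (100 mm above the bench when seated); x along the bar, z up. Locked, the bar lies along the unit's x (within 0.05 rad).
- cap: Same cap, at the centre of its lower rim. Locked, it lifts only 2 mm. Turned the wrong way it meets a stop within 0.2 rad; the right way it turns almost without resistance and is free at 0.8 rad (0.65 to 0.85 will do), a stop a little beyond. Which way is right differs each time and cannot be seen. Then it lifts straight up, clear of the post inside after 27 mm.
- air_unit: Same as point unit.
- bottle_mid (a point): Bystander: white dispenser bottle with a blue collar, 60 mm wide, 138 mm high, standing; the point is its middle.
- mug_mid (a point): Bystander: spotted mug, 92 mm wide (127 mm with the handle), 93 mm high; the point is its middle.
- gauge_mid (a point): Bystander: wooden block with a row of steel gauge blocks, 45 x 110 mm, 38 mm high; the point is its middle.
Things that resemble listed ones, but are neither listed nor needed, are in the scene too. Leave any purple look-alike of the cap alone.

How it is judged:
By the outcome, as a careful person would: the job done as asked, in the order asked, and still so for the second after the job is handed in, while the arm keeps its last pose, push and grip.
It also fails if it takes over 58 s, if anything falls off the work surface, if the arm or the gripper's body presses on something with over 40 N, if the wrist force passes 120 N, or if a joint passes its speed limit or range.

## Working session

There is one attempt and no reset: what is moved stays moved. The work goes in short steps, Python scripts to look and compute and a shell command to move; the robot and the scene stay as the last step left them, time stands still between calls to the robot, and variables do not carry over. Pictures are saved under pics/ and viewed, about 8 in all and at most 12, crops included, and the job is handed in when it is done.

```bash
mkdir -p pics
cat > h.py <<'E'
import numpy as np, cv2
from station import arm
def ray(p,uv):
    n=cv2.undistortPoints(np.array([[uv]],float),np.array(p["mtx"],float),np.array(p["dist_coeffs"],float))[0,0]
    return np.array([n[0],-n[1],-1.0])
def at_z(p,uv,z):
    T=np.array(p["pose"]);d=T[:3,:3]@ray(p,uv);o=T[:3,3]
    return o+d*(z-o[2])/d[2]
def at_depth(p,uv):
    T=np.array(p["pose"]);r=float(p["range_z"][int(uv[1]),int(uv[0])])
    return T[:3,:3]@(ray(p,uv)*r)+T[:3,3]
def save(p,name): cv2.imwrite("pics/"+name,cv2.cvtColor(p["frame"],cv2.COLOR_RGB2BGR))
def pix(d): return np.array(d["position"])*[560,420]
E
python3 - <<'E'
from h import *
np.set_printoptions(precision=4,suppress=True)
p=arm.grab_frame("top");save(p,"top.png")
q=arm.grab_frame("side");save(q,"side.png")
for t,z in [("unit",0),("dial_grip",.077),("dial_pointer",.05),("vent_mark",.042),("cap_grip",.1),("bottle_mid",.069),("mug_mid",.046),("gauge_mid",.019)]:
    for n,f in(("top",p),("side",q)):
        print(t,n,[(round(d["confidence"],2),pix(d).round(1),at_z(f,pix(d),z).round(4)) for d in arm.place_of(f,t)[:3]])
s=arm.get_state();print(s["t"],s["eef_pos"],s["ee_rot"],s["width"],s["force"])
cv2.imwrite("pics/both.png",np.vstack([cv2.imread("pics/top.png")]))
E
```

```text
unit top []
unit side [(0.6, array([308.7, 238.1]), array([ 0.5808, -0.0595,  0.    ]))]
dial_grip top [(0.51, array([268.3, 232.4]), array([0.5865, 0.023 , 0.077 ]))]
dial_grip side [(0.71, array([305.2, 223.4]), array([0.5914, 0.0061, 0.077 ])), (0.63, array([314.5, 217.4]), array([ 0.5669, -0.0304,  0.077 ]))]
dial_pointer top [(0.78, array([279.4, 237.3]), array([ 0.5726, -0.0061,  0.05  ])), (0.26, array([313.3, 238.6]), array([ 0.5666, -0.099 ,  0.05  ]))]
dial_pointer side [(0.84, array([313.3, 231.7]), array([ 0.57  , -0.0004,  0.05  ]))]
vent_mark top [(0.47, array([271.4, 244.7]), array([0.5528, 0.0167, 0.042 ]))]
vent_mark side [(0.44, array([321.7, 237. ]), array([0.5484, 0.0136, 0.042 ]))]
cap_grip top [(0.87, array([428. , 234.7]), array([ 0.5676, -0.4036,  0.1   ])), (0.56, array([317.6, 238.3]), array([ 0.5671, -0.1075,  0.1   ])), (0.54, array([292.6, 235.7]), array([ 0.5758, -0.0418,  0.1   ]))]
cap_grip side [(0.66, array([314.4, 199.1]), array([ 0.5662, -0.099 ,  0.1   ])), (0.66, array([312.1, 175. ]), array([ 0.5697, -0.2877,  0.1   ]))]
bottle_mid top [(0.79, array([240.6, 172.9]), array([0.751 , 0.0953, 0.069 ]))]
bottle_mid side [(0.93, array([237.3, 244.7]), array([0.7541, 0.1096, 0.069 ]))]
mug_mid top [(0.56, array([141.4, 243.8]), array([0.563 , 0.3815, 0.046 ]))]
mug_mid side [(0.97, array([316.9, 324.8]), array([0.5691, 0.383 , 0.046 ])), (0.55, array([305.7, 225.7]), array([ 0.5896, -0.0433,  0.046 ]))]
gauge_mid top [(0.67, array([310.6, 165.3]), array([ 0.7743, -0.0995,  0.019 ])), (0.34, array([236., 172.]), array([0.7612, 0.1132, 0.019 ]))]
gauge_mid side [(0.49, array([240.6, 223. ]), array([ 0.7746, -0.1112,  0.019 ]))]
0.9 [0.2161 0.6395 0.2266] [-1.3665  1.5707  1.4493] 0.08765961051394221 [-0.4792 -0.7834 -0.3312]
```

View pics/top.png

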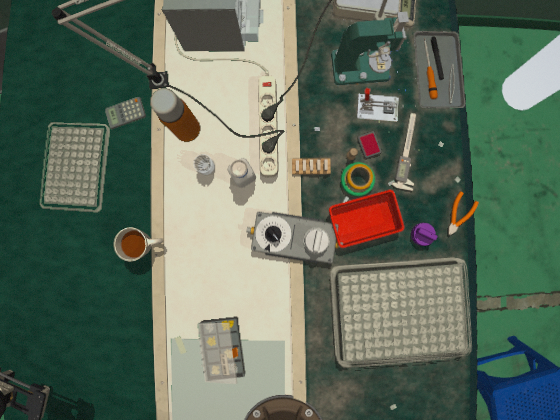

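View pics/side.png

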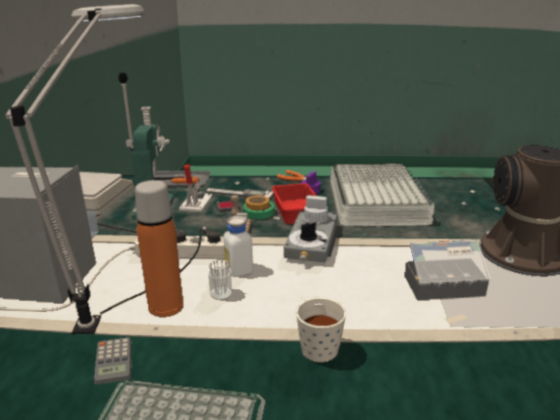

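The top view shows the unit at about px (290,238), with the dial left at (272,233) and the cap right at (316,240). The purple look-alike is at (424,234), and the bottle, mug and gauge are clear of the route. In the side view the unit is at (313,235). I'll move the wrist camera over it.

```bash
python3 -m inch '.4 -.9 .4 0 0 0;.4 -.9 .4 0 0 0;.4 -.9 .4 0 0 0;.4 -.9 .4 0 0 0;.4 -.9 .4 0 0 0;.4 -.9 .4 0 0 0;.4 -.9 .4 0 0 0;.4 -.9 .4 0 0 0;.4 -.9 .4 0 0 0;.4 -.9 .4 0 0 0;.4 -.9 0 0 0 0;.4 -.9 0 0 0 0' && python3 -m inch '.5 -.9 0 0 0 0;.5 -.9 0 0 0 0;.5 -.9 0 0 0 0;.5 -.9 0 0 0 0;.5 -.9 0 0 0 0;.5 -.9 0 0 0 0;.5 -.9 0 0 0 0;.5 -.9 0 0 0 0;.5 -.9 0 0 0 0;.5 -.9 0 0 0 0;.5 -.9 0 0 0 0;0 0 0 0 0 0'
cat > look.py <<'E'
from h import *
import sys
np.set_printoptions(precision=4,suppress=True)
p=arm.grab_frame("wrist");save(p,sys.argv[1])
for t,z in [("dial_grip",.077),("dial_pointer",.05),("vent_mark",.042),("cap_grip",.1),("cap",.044),("unit",0)]:
    print(t,[(round(d["confidence"],2),pix(d).round(1),at_z(p,pix(d),z).round(4)) for d in arm.place_of(p,t)[:3]])
s=arm.get_state();print(s["t"],s["eef_pos"],s["ee_rot"],s["width"],s["force"],s["q"])
print(np.array(p["pose"]))
E
python3 look.py w1.png
```

```text
t: 2.4
eef_pos: [0.3606, 0.3136, 0.3472]
ee_rot: [-1.753, 1.57, 1.063]
force: [0.4, 0.1, 0.3]
width: 0.0877
t: 3.9
eef_pos: [0.5252, 0.0161, 0.3465]
ee_rot: [0.985, 1.57, -2.485]
force: [-0.5, 0.2, 0.3]
width: 0.088
dial_grip [(0.86, array([263.5, 142.6]), array([0.5857, 0.0115, 0.077 ]))]
dial_pointer [(0.61, array([280.9, 151.2]), array([ 0.5657, -0.0072,  0.05  ]))]
vent_mark [(0.5, array([259.4, 166.3]), array([0.5546, 0.03  , 0.042 ])), (0.21, array([ 49.1, 231.9]), array([0.5685, 0.3902, 0.042 ]))]
cap_grip [(0.96, array([548.8,  61.8]), array([ 0.5706, -0.3734,  0.1   ])), (0.78, array([352.1, 131.7]), array([ 0.5628, -0.1007,  0.1   ])), (0.41, array([298.7, 135.6]), array([ 0.5798, -0.0346,  0.1   ]))]
cap [(0.95, array([519.7,  64. ]), array([ 0.5769, -0.377 ,  0.044 ])), (0.87, array([347.8, 131.5]), array([ 0.5612, -0.108 ,  0.044 ]))]
unit [(0.25, array([345.4, 131.8]), array([ 0.5591, -0.114 ,  0.    ]))]
4.25 [0.5248 0.0189 0.3468] [-2.3289  1.5704  0.4878] 0.08758634871840085 [1.4417 0.5576 0.1524] [ 0.4099  0.0518 -0.1101 -0.     -1.4085  0.8361]
[[-0.3223  0.9144  0.2449  0.5909]
 [-0.9466 -0.3116 -0.0824 -0.0055]
 [ 0.001  -0.2584  0.966   0.5047]
 [ 0.      0.      0.      1.    ]]
```

View pics/w1.png

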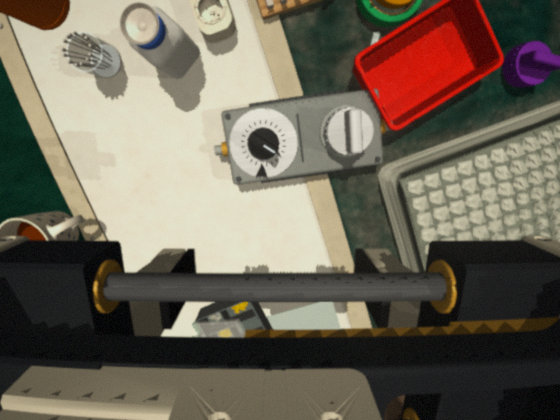

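The wrist view shows the dial at about px (263,146), with its pointer toward the lower right (281,152). The vent arrowhead is below it at (261,171), and the cap with its bar is at (349,131). I'll lower and pre-rotate so the jaws come square to the dial bar, then look closer.

```bash
python3 -m inch '0 -.2 -.3 0 0 1;0 -.2 -.3 0 0 1;0 -.2 -.3 0 0 1;0 -.2 -.3 0 0 1;.1 -.2 -.3 0 0 1;.1 -.2 -.3 0 0 1;.1 -.2 -.3 0 0 1;0 -.2 -.3 0 0 1;0 -.2 -.3 0 0 1;0 0 -.3 0 0 1;0 0 -.3 0 0 1;0 0 -.3 0 0 1' && python3 -m inch '0 0 0 0 0 0'
python3 look.py w2.png; python3 -c "
import cv2;a=cv2.imread('pics/w2.png')[0:230,150:450];cv2.imwrite('pics/w2c.png',cv2.resize(a,None,fx=2.6,fy=2.6,interpolation=2))"
```

```text
t: 5.75
eef_pos: [0.534, -0.035, 0.2384]
ee_rot: [2.723, 1.571, 0.307]
force: [-1.0, -1.4, -0.9]
width: 0.0877
t: 5.88
eef_pos: [0.5336, -0.0352, 0.2381]
ee_rot: [-0.531, 1.57, -2.951]
force: [-0.8, 0.9, 0.2]
width: 0.0875
dial_grip [(0.67, array([275.8, 133.3]), array([0.5874, 0.0111, 0.077 ]))]
dial_pointer [(0.73, array([273.7, 160.9]), array([ 0.5637, -0.0068,  0.05  ]))]
vent_mark [(0.6, array([248. , 146.4]), array([0.5563, 0.025 , 0.042 ]))]
cap_grip [(0.61, array([342.4, 234.3]), array([ 0.5578, -0.1045,  0.1   ]))]
cap [(0.73, array([337.8, 219.6]), array([ 0.562 , -0.1094,  0.044 ]))]
unit []
6.225 [ 0.5342 -0.0355  0.2389] [2.6115 1.5702 0.1908] 0.08752300616294675 [ 0.3805 -0.0196 -0.4538] [ 0.3002  0.1199 -0.2767  0.0001 -1.1735  1.9915]
[[ 0.6609  0.7248  0.1947  0.5858]
 [-0.7505  0.6383  0.1713  0.0114]
 [-0.0001 -0.2593  0.9658  0.3963]
 [ 0.      0.      0.      1.    ]]
```

View pics/w2c.png

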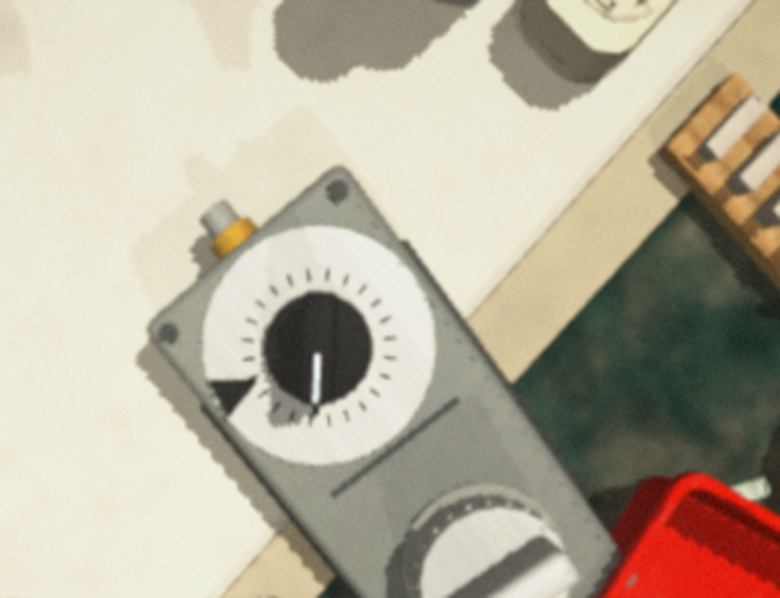

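The crop shows the scale centre at (319,345), the pointer line straight down to the nib at (316,409), and the vent tip at (255,380). I'll turn these into angles.

Run:
```python
from h import *
p=arm.grab_frame("wrist")
f=lambda u,v,z:at_z(p,(u/2.6+150,v/2.6),z)[:2]
ang=lambda v:np.degrees(np.arctan2(v[1],v[0])).round(1)
for zs in(.040,.045):
  c=f(319,345,zs);v=f(255,380,zs);n=f(316,411,zs+.004)
  print(zs,c,"vent",ang(v-c),np.linalg.norm(v-c),"nib",ang(n-c),np.linalg.norm(n-c))
a=f(318,353,.084);b=f(316,402,.084);print("line",ang(b-a),a,b,np.linalg.norm(b-a))
print("unit edge dir",ang(f(406,243,.04)-f(605,530,.04)), "bar cap", ang(f(417,585,.107)-f(548,538,.107)))
for z in(.04,.05):
  print(f(319,345,z))
```

```text
0.04 [0.58674553 0.01381312] vent 159.3 0.031496574405902325 nib -141.4 0.02787504373600556
0.045 [0.58673673 0.01377312] vent 159.3 0.031055699844671415 nib -141.4 0.02748080359465638
line -141.2 [0.58420316 0.01180205] [5.69929421e-01 3.10742706e-04] 0.018324566673422603
unit edge dir 78.7 bar cap 151.9
[0.58674553 0.01381312]
[0.58672793 0.01373311]
```

```bash
python3 -m inch '.6 .55 -.3 0 0 -.3;.6 .55 -.3 0 0 -.2;.55 .53 -.3 0 0 0;0 0 -.6 0 0 0;0 0 -.6 0 0 0;0 0 -.6 0 0 0;0 0 -.6 0 0 0;0 0 -.6 0 0 0;0 0 -.6 0 0 0;0 0 -.6 0 0 0;0 0 -.6 0 0 0;0 0 0 0 0 0' && python3 -m inch '0 0 -.15 0 0 0;0 0 0 0 0 0' && python3 -c "
from h import *
p=arm.grab_frame('wrist');save(p,'w3.png');s=arm.get_state();print(s['eef_pos'],s['q'],s['force'],s['q'][0]+s['q'][5]-np.pi)"
```

```text
t: 7.78
eef_pos: [0.5858, 0.0135, 0.0657]
ee_rot: [-0.361, 1.567, -2.824]
force: [0.2, 0.0, 0.8]
width: 0.0874
t: 8.02
eef_pos: [0.5868, 0.0136, 0.0633]
ee_rot: [2.72, 1.57, 0.257]
force: [-0.1, 1.2, 0.5]
width: 0.0877
[0.58686966 0.01352819 0.06348675] [ 3.55951077e-01  3.69755572e-01 -3.86817456e-01  1.21271274e-04
 -8.13580184e-01  1.89273961e+00] [0.05044329 0.25530126 0.30143932] -0.8929019653207715
```

View pics/w3.png

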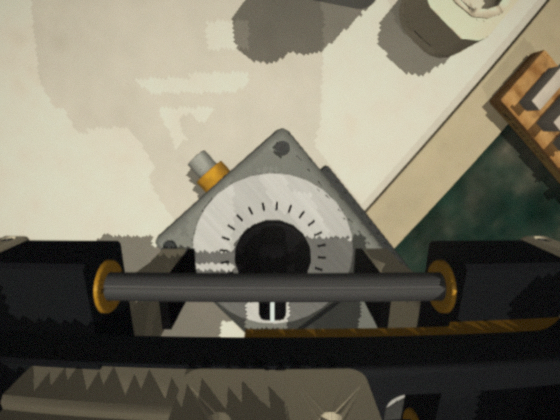

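The fingers straddle the dial, and its bar end at (272,310) is midway between the jaws. I'll go 4 mm lower and grip.

```bash
python3 -m inch '0 0 -.14 0 0 0;0 0 0 0 0 0;0 0 0 0 0 0;0 0 0 0 0 0;0 0 0 0 0 0;0 0 0 0 0 0;0 0 0 0 0 0;0 0 0 0 0 0' 0 20
```

```text
t: 9.07
eef_pos: [0.586, 0.014, 0.0588]
ee_rot: [-1.403, 1.57, 2.416]
force: [-9.6, 15.3, 12.3]
width: 0.014
```

```bash
python3 -m inch '-.03 .04 .05 0 0 -1;0 0 0 0 0 -1;0 0 0 0 0 -1;0 0 0 0 0 -1;0 0 0 0 0 -1;0 0 0 0 0 -1;0 0 0 0 0 -1;0 0 0 0 0 -1;0 0 0 0 0 -1;0 0 0 0 0 -1;0 0 0 0 0 -1;0 0 0 0 0 -.9' && python3 -m inch '0 0 0 0 0 0;0 0 0 0 0 0' && python3 -c "
from h import *
s=arm.get_state();print(s['eef_pos'],s['force'],s['moment'],np.degrees(s['q'][0]+s['q'][5]-np.pi))"
```

```text
t: 10.58
eef_pos: [0.5859, 0.013, 0.059]
ee_rot: [1.601, 1.569, -1.904]
force: [8.0, -9.4, -13.7]
width: 0.0141
t: 10.82
eef_pos: [0.5859, 0.013, 0.0591]
ee_rot: [1.61, 1.569, -1.893]
force: [7.9, -9.9, -13.0]
width: 0.0138
[0.58589541 0.01298007 0.05905967] [  7.87722177  -9.94848343 -13.02719363] [-3.51291448 -2.99068933 -0.04739742] -110.78106704665332
```

Yaw is −110.8°, as wanted. I'll release, rise and check.

```bash
python3 -m inch '0 0 0 0 0 0;0 0 0 0 0 0;0 0 0 0 0 0;0 0 0 0 0 0;0 0 .2 0 0 0;0 0 .5 0 0 0;0 0 .8 0 0 0;-.3 .1 1 0 0 0;-.5 .2 1 0 0 0;-.6 .2 1 0 0 0;-.6 .3 1 0 0 0;-.3 .1 .5 0 0 0' 1 && python3 -m inch '0 0 0 0 0 0;0 0 0 0 0 0'
python3 look.py w4.png; python3 -c "
import cv2;a=cv2.imread('pics/w4.png')[0:230,150:450];cv2.imwrite('pics/w4c.png',cv2.resize(a,None,fx=2.6,fy=2.6,interpolation=2))"
```

```text
t: 12.32
eef_pos: [0.5167, 0.042, 0.2433]
ee_rot: [-2.404, 1.567, 0.378]
force: [-0.4, 0.5, -1.2]
width: 0.0876
t: 12.58
eef_pos: [0.5165, 0.0414, 0.2394]
ee_rot: [0.589, 1.569, -2.913]
force: [-0.7, -0.3, -0.6]
width: 0.0875
dial_grip [(0.94, array([280.2, 129. ]), array([0.5844, 0.01  , 0.077 ])), (0.7, array([278.8, 154.3]), array([0.5614, 0.0201, 0.077 ]))]
dial_pointer [(0.93, array([276.9, 156.7]), array([0.558 , 0.0232, 0.05  ]))]
vent_mark [(0.57, array([275.4, 158.2]), array([0.5564, 0.0255, 0.042 ]))]
cap_grip [(0.97, array([401.1, 108.9]), array([ 0.5625, -0.1011,  0.1   ]))]
cap [(0.86, array([383.1, 112.8]), array([ 0.5617, -0.1032,  0.044 ]))]
unit []
12.925 [0.5167 0.0414 0.2397] [ 0.8021  1.5696 -2.7005] 0.08778471193467255 [-0.0176 -0.5643  0.0127] [ 0.459   0.0912 -0.3078 -0.     -1.1729  0.7508]
[[-0.3528  0.9037  0.2427  0.5815]
 [-0.9357 -0.341  -0.0904  0.0176]
 [ 0.0011 -0.259   0.9659  0.3976]
 [ 0.      0.      0.      1.    ]]
```

View pics/w4c.png

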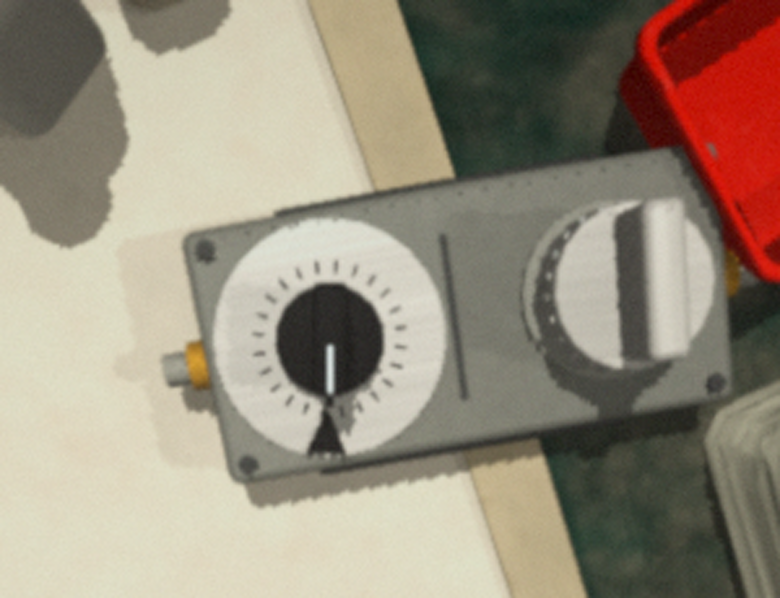

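The dial is right: the nib at (329,400) meets the vent tip at (328,405). The cap bar's top shows at about (665,280). I'll measure it.

Run:
```python
from h import *
p=arm.grab_frame("wrist")
f=lambda u,v,z:at_z(p,(u/2.6+150,v/2.6),z)[:2]
ang=lambda v:np.degrees(np.arctan2(v[1],v[0])).round(1)
a=f(665,201,.107);b=f(666,357,.107);print(a,b,(a+b)/2,ang(a-b),np.linalg.norm(a-b))
c=f(329,340,.042);v=f(328,405,.042);n=f(329,400,.047);print(c,ang(v-c),ang(n-c))
print(ang(f(692,160,.04)-f(730,380,.04)))
i=p["range_z"]
P=np.array([at_depth(p,(u,v)) for u in range(340,430) for v in range(60,160)])
m=P[(P[:,2]>.102)&(P[:,2]<.112)];print(len(m),m.mean(0),m.min(0),m.max(0)); r=cv2.minAreaRect((m[:,:2]*1000).astype(np.float32));print(r)
```

```text
[ 0.58789358 -0.11002031] [ 0.53709721 -0.09617913] [ 0.56249539 -0.10309972] -15.2 0.05264835316851519
[0.58454072 0.01367211] 158.5 159.3
-4.7
1076 [ 0.56326916 -0.10261804  0.10632455] [ 0.53482842 -0.11579415  0.10200055] [ 0.59056684 -0.09127769  0.10955419]
((562.5131225585938, -103.40208435058594), (16.0741024017334, 55.698875427246094), 78.44729614257812)
```

```bash
python3 -m inch '.25 -.8 0 0 0 .3;.25 -.8 0 0 0 .3;.25 -.8 0 0 0 .3;.25 -.8 0 0 0 .3;.25 -.8 0 0 0 .3;.28 -.83 0 0 0 .34;0 0 -.7 0 0 0;0 0 -.7 0 0 0;0 0 -.7 0 0 0;0 0 -.7 0 0 0;0 0 -.7 0 0 0;0 0 -.7 0 0 0' && python3 -m inch '0 0 -.5 0 0 0;0 0 -.3 0 0 0;0 0 -.2 0 0 0;0 0 0 0 0 0;0 0 0 0 0 0' && python3 -c "
from h import *
s=arm.get_state();print(s['eef_pos'],s['force'],s['moment'],np.degrees(s['q'][0]+s['q'][5]-np.pi))"
```

```text
t: 14.48
eef_pos: [0.5626, -0.1034, 0.1136]
ee_rot: [0.755, 1.571, -2.586]
force: [-0.4, -0.2, -0.3]
width: 0.0879
t: 15.1
eef_pos: [0.563, -0.1033, 0.0849]
ee_rot: [-2.925, 1.57, 0.016]
force: [0.1, -0.2, -0.7]
width: 0.0877
[ 0.56297061 -0.10331397  0.08492625] [ 0.068228   -0.19505916 -0.71383577] [0.01426297 0.01231451 0.08014584] -101.46706775604227
```

Down 4 mm more, then grip at 40 N.

```bash
python3 -m inch '0 0 -.13 0 0 0;0 0 0 0 0 0;0 0 0 0 0 0;0 0 0 0 0 0;0 0 0 0 0 0;0 0 0 0 0 0;0 0 0 0 0 0;0 0 0 0 0 0' 0 40 && python3 -c "
from h import *
s=arm.get_state();print(s['eef_pos'],s['force'],s['moment'],np.degrees(s['q'][0]+s['q'][5]-np.pi))"
```

```text
t: 16.1
eef_pos: [0.5625, -0.1035, 0.0805]
ee_rot: [1.588, 1.571, -1.753]
force: [-0.9, -0.8, 0.1]
width: 0.016
[ 0.56254238 -0.10345478  0.08050418] [-0.8675345  -0.83720091  0.09039618] [-0.31368539  0.10627844  0.03700257] -101.47190190666107
```

```bash
python3 -m inch '0 0 0 0 0 .6;0 0 0 0 0 .6;0 0 0 0 0 .6;0 0 0 0 0 .6;0 0 0 0 0 0' && python3 -c "
from h import *
s=arm.get_state();print(s['eef_pos'],s['force'],s['moment'],np.degrees(s['q'][0]+s['q'][5]-np.pi))"
```

```text
t: 16.73
eef_pos: [0.5626, -0.1033, 0.0805]
ee_rot: [-1.832, 1.571, 1.318]
force: [-0.7, 1.1, 0.3]
width: 0.0157
[ 0.56257592 -0.10332361  0.08047192] [-0.67889731  1.06786424  0.31052088] [0.02487164 0.09067561 0.083267  ] -89.48390916966632
```

```bash
python3 -m inch '0 0 0 0 0 .5;0 0 0 0 0 .5;0 0 0 0 0 0' && python3 -c "
from h import *
s=arm.get_state();print(s['eef_pos'],s['force'],s['moment'],np.degrees(s['q'][0]+s['q'][5]-np.pi))"
```

```text
t: 17.1
eef_pos: [0.5626, -0.1033, 0.0805]
ee_rot: [1.69, 1.571, -1.356]
force: [-0.0, 0.6, 1.2]
width: 0.0159
[ 0.56257333 -0.10333014  0.08049846] [-0.03041118  0.55047769  1.21260516] [-0.03497171  0.03535251  0.06360382] -84.5352128417509
```

It has turned 17° with no torque, so this way is free. On to about 44°.

```bash
python3 -m inch '0 0 0 0 0 .9;0 0 0 0 0 .9;0 0 0 0 0 .9;0 0 0 0 0 .9;0 0 0 0 0 .9;0 0 0 0 0 .9;0 0 0 0 0 0;0 0 0 0 0 0' && python3 -c "
from h import *
s=arm.get_state();print(s['eef_pos'],s['force'],s['moment'],np.degrees(s['q'][0]+s['q'][5]-np.pi))"
```

```text
t: 18.1
eef_pos: [0.5626, -0.1033, 0.0805]
ee_rot: [2.163, 1.571, -0.413]
force: [0.2, -0.3, 0.6]
width: 0.0155
[ 0.56261034 -0.10334714  0.08051672] [ 0.16607023 -0.31832421  0.62546985] [-0.09756469  0.04261292  0.07906374] -57.59912088442349
```

```bash
python3 -m inch '0 0 .1 0 0 0;0 0 .1 0 0 0;0 0 .1 0 0 0;0 0 0 0 0 0'
```

```text
t: 18.6
eef_pos: [0.5627, -0.1033, 0.0897]
ee_rot: [2.77, 1.57, 0.196]
force: [-0.5, -0.6, -4.7]
width: 0.0159
```

```bash
python3 -m inch '0 0 .3 0 0 0;0 0 .4 0 0 0;0 0 .4 0 0 0;0 0 .4 0 0 0;0 0 .4 0 0 0;0 0 .5 0 0 0;0 0 .5 0 0 0;0 0 .5 0 0 0;0 0 .5 0 0 0;0 0 .3 0 0 0;0 0 0 0 0 0;0 0 0 0 0 0'
python3 - <<'E'
from h import *
for n in("side","wrist"):save(arm.grab_frame(n),n+"5.png")
a=cv2.imread("pics/side5.png")[140:300,200:420];b=cv2.imread("pics/wrist5.png")
cv2.imwrite("pics/f.png",np.hstack([cv2.resize(a,(400,291)),cv2.resize(b,(388,291))]))
E
```

```text
t: 20.1
eef_pos: [0.5622, -0.1032, 0.2148]
ee_rot: [-0.687, 1.57, 3.022]
force: [-0.3, 0.5, -4.0]
width: 0.0157
```

View pics/f.png

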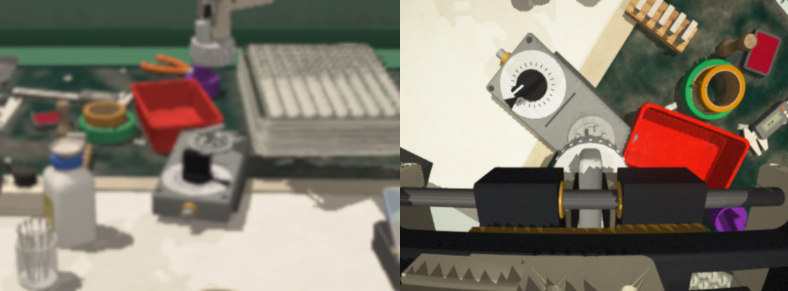

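The left half shows the cap in the gripper, high above the unit at (210,45), with its seat bare at (208,135). The right half shows the dial pointer still at the vent, around (513,98), and the neighbouring things in place. I'm handing in.

```bash
python3 -c "
from h import *
s=arm.get_state();print(s['t'],s['eef_pos'],s['force'],s['width']);print(arm.job_done())"
```

```text
20.2 [ 0.56217187 -0.10335612  0.21472736] [-0.04261591 -0.04705579 -3.19130579] 0.015568236336901726
the job is handed in; nothing more can be done
None
```

The cap is off and still in the gripper, and the job was handed in at 20.2 s of the 58 s allowed.

- **Dial:** I turned it about −59.6° so its pointer stands at the vent plate. A close picture afterwards put the two within about 1° of each other, and the last wrist picture showed it unmoved.
- **Cap:** It turns free counter-clockwise seen from above. My first try was that way and it met no stop or noticeable torque. I turned it 43.9° (0.77 rad) and lifted it straight up by about 134 mm.
- **Last checks:** The wrist carries about 3.2 N, which fits a 300 g cap, and the fingers are 15.6 mm apart on the 16 mm bar. In the last pictures the cap is well above the unit and its seat is bare.
- **Other things on the bench:** The bottle, gauge block and purple look-alike appear in the last pictures, in place by eye. I did not measure them again. The mug was not in those pictures, but the arm did not go near it after crossing to the unit.

No check failed. While gripping the dial the wrist force reached about 22 N, mostly sideways, from a grip slightly off centre. That is below both limits.

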